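# Hold the pocket torch over the notebook for the reader

### The arm

A 6-joint arm with a two-finger parallel gripper is mounted at the origin on the work surface. World frame = base frame: x ahead of the robot, y to its left, z up, the work surface at z = 0. Lengths are in mm, angles in rad, forces in N, time in s.
With the tool pointing down it reaches from about 350 to 975 mm from the base axis. Payload 17.4 kg.
Tool frame: the origin (TCP) lies at the very end of the fingers, on their centre line; the grasp point (between the pads) lies ctrl.grip_point_offset behind it (ctrl.grip_point_offset is the distance from the TCP to the grasp point, in mm); z points along the fingers, y is the line along which they close (so a half turn about z gives the same grasp; the last joint's range is limited). The gripper opens to 85 mm and grips with 20 to 120 N. Pads are 22 mm wide; open, the fingers measure 114 mm over their backs; the gripper's body (76 mm by 85 mm) begins 54 mm behind the grasp point. The pads swing forward as they close: fully open they stand 13 mm farther back than shut.
Start: joints at [-1.307, 0.116, 1.442, -0, 1.584, -0.038], TCP at [200.627, -644.501, 231.303] pointing down, gripper open.
Joint ranges: [-2.83, 2.83], [-0.83, 2.19], [0.07, 2.5], [-1.14, 4.28], [0.01, 3], [-2.97, 2.97]. Speed limits (rad/s): [1.89, 1.89, 2.22, 3.14, 3.14, 3.14].

### API

Orientations are given as a unit quaternion [x, y, z, w].
In Python, from cell import readout, get_image, ctrl gives the robot as it stands.
- The arm moves only by the tool drive_tool, never from a script. Its argument "motion" is one flat list of numbers, 4 for each row, row after row: the shift along the tool's x, y, z as a fraction of full scale, then the turn about the tool's z as a fraction of full scale. A call has 1 to 10 rows; each row shifts and turns the commanded pose from where the row before left it, along the tool's axes as they then stand; what a row does not reach is not made up. Full scale, the value 1, is 25 mm for a shift and 0.12 rad for a turn. A row lasts 1/10 s, in which the tool goes at most 50 mm and 8.59 degrees, less where a joint would pass 70% of its speed; a pose out of reach is approached as far as the arm can. A call with a number of a shift or a turn outside -1 to 1 is refused whole. A call with a gripper value outside its range is refused whole. "jaw" is the opening, from -1 (shut) to 1 (fully open), set as the call begins (left out, the last holds). The fingers move at their own pace and stop on an object; "grip_force" is the grip in N (left out, the last holds). Time passes only in rows, so rows that do not move let the fingers close. It gives the time, the measured TCP pose, the force, the opening and the grip force at its end, in the units of the state.
- readout.state(): the state, without advancing time (a new reading comes with each control period).
- get_image(name): name is "side" or "top"; returns a dict with "img" (420x560x3 uint8, red, green, blue), "depth" (420x560 float32, mm along the optical axis (not along the pixel's ray), 0 where there is no reading), "vertical_fov" (degrees; the focal length in pixels is half the picture's height over the tangent of half this angle, whatever the lens; pixels are square), "cx", "cy" (the principal point, pixels), "rvec" (rotation vector, rad) and "tvec" (3), from world to camera coordinates, as OpenCV has them. Camera axes: x right, y down, z forward; pixel columns grow to the right and rows downward; lengths in mm; the calibration is good to about 2 mm. A picture is of the moment at which its call begins.
- ctrl.hand_in(): hands the job in; it is judged then, once.
The state is a dict: "time_s": time; "joint_positions": joint angles; "qvel": joint speeds; "effort": joint torques, N m; "eef_pos": TCP position; "tcp_rot": TCP orientation; "wrist_force": force on the tool from outside, world axes, zero at the start; "torque": the same for the moment, N m; "finger_gap": finger opening in mm; "grasp_force": force on a finger pad.
Only numpy, scipy, OpenCV 4.12 (cv2) and the standard library are available. Lean on these libraries where they do the work, as an engineer would, in place of code of your own. Each camera call takes 0.05 s, during which the arm holds its last target. There are 200 camera calls.

### The job

Draw the pocket torch out of the wooden stand and hold it in the air over the notebook on the pile of books, so that a reader can see the page: lens end down, about 10 cm from the middle of the page and aimed at it, the torch leaning about 25 degrees from upright with its tail straight back over the page's clamped edge. Finish while holding it still there in the gripper: do not put it down or let go. Do not let the torch touch the books, and leave everything else where it is.

Things in the scene. Friction and masses are not known exactly. Their poses are not given: they have to be found in the camera images.
- torch: pocket torch: straight aluminium cylinder, 18 mm across, 150 mm long, flat tail with a 12 mm push button (last 4 mm); about 90 g, centre of mass 73 mm from the lens. Starts lens down in one well of the stand, tail 160 mm above the table, may lean slightly; tallest of the three there and the only flat-ended one. Origin: centre of the lens face; z runs from lens to tail. Round: turn about z is free
- torch_spot (a point): the point 100 mm straight ahead of the torch's lens (torch z = -100 mm), where the beam should land; fixed to the torch
- stand: fixed oak block 64 (x) x 200 (y) x 60 mm high with three round wells 20 mm across, 50 mm deep, in a row along its y axis at y = -60, 0 and +60 mm. Origin: centre of its underside, on the table. Its contents stand 60 mm apart: grip with the fingers closing across the row (along the stand's x)
- books: fixed pile of two books and a notebook on top, 190 (x) x 140 (y) mm, 45 mm high to the page; the ruled page is 150 (x) x 110 (y) mm. A brass clamp 50 mm wide, up to 12 mm above the page, sits on the middle of the page's -x edge, the short edge nearest the robot. Origin: centre of the underside, on the table
- page_mid (a point): middle of the notebook's page, on its surface, 45 mm above the table
- page_aim (a point): at the middle of the page; its z axis is the line the torch should lie along, from the page up to the tail: it leans 25 degrees (0.436 rad) from vertical towards the books' -x (the clamped edge)
- pen: bystander in another well of the stand: fat felt pen 18 mm across, 125 mm long, ending in a cone on top. Origin: its foot
- brush: bystander in another well of the stand: dusting brush with an 18 mm wooden handle and a bulb-shaped head 34 mm across on top, 133 mm long. Origin: its foot
- tin: bystander, loose: small closed metal tin 60 mm across, 50 mm high, between the robot and the task. Origin: centre of its underside
Not all that is in view belongs to the job. What is shaped like the torch but purple is not meant.

How it is judged:
By the outcome, as a careful person would: the job done as asked, in the order asked, and still so for the second after the job is handed in, while the arm keeps its last pose, push and grip.
It also fails if it takes over 38 s, if anything falls off the work surface, if the arm or the gripper's body presses on something with over 40 N, if the wrist force passes 120 N, or if a joint passes its speed limit or range.

## Working session

There is one attempt and no reset: what is moved stays moved. The work goes in short steps, Python scripts to look and compute and a tool call to move; the robot and the scene stay as the last step left them, time stands still between calls to the robot, and variables do not carry over. Pictures are saved under pics/ and viewed, at most 10 in all, crops included, and the job is handed in when it is done.

Besides the shell and the picture viewer there is one more tool, called after ">>>" as a command line: name --argument value ..., lists and objects as JSON in quotes. drive_tool: Moves the arm, as the interface text tells. Its arguments: {"type":"object","properties":{"motion":{"type":"array"},"jaw":{"type":"number"},"grip_force":{"type":"number"}},"required":["motion"]}

```bash
mkdir -p pics; ls
python3 - <<'E'
from cell import readout,get_image,ctrl
import cv2,numpy as np
for n in("side","top"):
    g=get_image(n); cv2.imwrite(f"pics/{n}0.png",g["img"][:,:,::-1]); np.savez(f"{n}0.npz",**g)
    R=cv2.Rodrigues(np.array(g["rvec"]))[0]; print(n,g["vertical_fov"],-R.T@np.array(g["tvec"]).ravel(),R[2],g["cx"],g["cy"])
s=readout.state();print(s["time_s"],s["eef_pos"],s["tcp_rot"],s["finger_gap"],ctrl.grip_point_offset)
E
```

```text
pics
side 42.69069914105076 [ 326.99898466 -603.24513655  683.5416779 ] [ 0.25161408  0.65176265 -0.71546894] 275.40659411344484 209.25110155254967
top 44.358924171172355 [ 471.30102164  -10.02859289 1039.67860042] [ 0.09993129  0.01556303 -0.99487262] 276.4595786370431 213.69841808280935
0.1 [ 200.57832944 -644.30803747  230.62587947] [ 9.88634146e-01  1.50340386e-01 -7.09235676e-05 -5.37368752e-04] 85.74501458842553 18.700000000000003
```

View pics/side0.png

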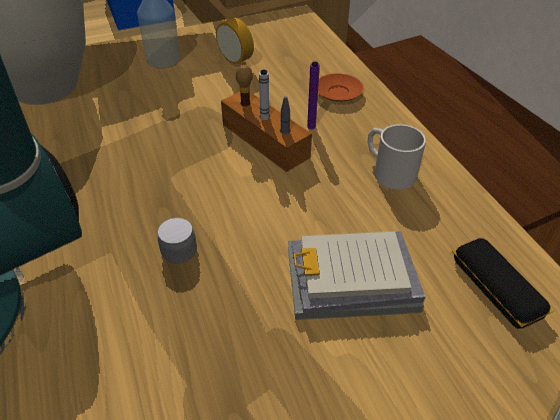

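View pics/top0.png

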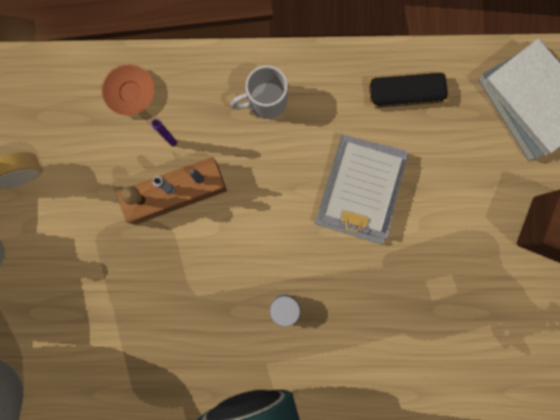

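The top view shows the torch as the middle one in the stand (tail at about 158,181), with the brush at (130,195) and the pen at (197,177). The page is at (365,185), its clamp at (354,220), the tin at (285,311) and the purple decoy at (163,132). In the side view the torch tail is at about (264,73).

```bash
cat > h.py <<'E'
import numpy as np,cv2
def cam(g):
    R=cv2.Rodrigues(np.array(g["rvec"]))[0];t=np.array(g["tvec"]).ravel();f=210/np.tan(np.radians(float(g["vertical_fov"]))/2)
    return R,t,f,float(g["cx"]),float(g["cy"])
def ray(g,u,v):
    R,t,f,cx,cy=cam(g);return -R.T@t,R.T@np.array([(u-cx)/f,(v-cy)/f,1])
def onz(g,u,v,z):
    o,d=ray(g,u,v);return o+d*(z-o[2])/d[2]
def proj(g,P):
    R,t,f,cx,cy=cam(g);p=R@np.array(P,float)+t;return p[0]/p[2]*f+cx,p[1]/p[2]*f+cy
def cloud(g):
    R,t,f,cx,cy=cam(g);v,u=np.mgrid[0:420,0:560];d=g["depth"]
    return (np.stack([(u-cx)/f*d,(v-cy)/f*d,d],-1)-t)@R
def tri(a,b):
    A=[];B=[]
    for o,d in(a,b):
        d=d/np.linalg.norm(d);M=np.eye(3)-np.outer(d,d);A.append(M);B.append(M@o)
    return np.linalg.solve(A[0]+A[1],B[0]+B[1])
E
python3 - <<'E'
from h import *
T=dict(np.load("top0.npz"));S=dict(np.load("side0.npz"))
for n,g,box in(("top",T,(100,140,240,230)),("side",S,(215,55,315,170))):
    P=cloud(g);x0,y0,x1,y1=box;m=np.zeros((420,560),bool);m[y0:y1,x0:x1]=1
    q=P[m&(abs(P[...,2]-60)<6)]
    r=cv2.minAreaRect(q[:,:2].astype(np.float32));print(n,"stand",r,np.median(q[:,2]))
    hi=m&(P[...,2]>90)
    k,l,st,c=cv2.connectedComponentsWithStats(hi.astype(np.uint8))
    for i in range(1,k):
        if st[i,4]>8:
            p=P[l==i];t=p[p[:,2]>p[:,2].max()-6];print(" comp",c[i],st[i,4],p[:,2].max(),t.mean(0))
for n,g in(("top",T),("side",S)):
    P=cloud(g);hsv=cv2.cvtColor(g["img"],cv2.COLOR_RGB2HSV)
    x,y,z=P[...,0],P[...,1],P[...,2]
    m=(abs(z-45)<5)&(x>450)&(x<750)&(y<-60)&(y>-330)
    k,l,st,c=cv2.connectedComponentsWithStats(m.astype(np.uint8));i=1+st[1:,4].argmax()
    print(n,"books",cv2.minAreaRect(P[l==i][:,:2].astype(np.float32)),np.median(z[l==i]))
    w=(l==i)&(hsv[...,1]<75)&(hsv[...,2]>110);print(" page",cv2.minAreaRect(P[w][:,:2].astype(np.float32)),w.sum())
    # clamp
    b=(hsv[...,1]>170)&(hsv[...,2]>140)&(z>44)&(z<62)&(x>450)&(x<750)&(y<-60)&(y>-330);print(" clamp",P[b].mean(0),b.sum())
    q=P[(abs(z-50)<4)&(y>-100)&(y<100)&(x>250)&(x<480)];print(" tin",q.mean(0),len(q))
a=cv2.resize(T["img"][130:230,100:240],None,fx=4,fy=4,interpolation=2);b=cv2.resize(S["img"][50:170,215:330],None,fx=4,fy=4,interpolation=2)
h=np.zeros((480,400+620,3),np.uint8);h[:400,:560]=a;h[:480,560:1020]=b
cv2.imwrite("pics/crop.png",cv2.resize(h,None,fx=.78,fy=.78)[:,:,::-1])
E
```

```text
top stand ((648.7169799804688, 222.15768432617188), (125.77729797363281, 201.10780334472656), 19.816509246826172) 59.2988371428649
 comp [194.96666667 174.28888889] 90 138.23619213904183 [639.72633105 154.61157621 134.68548993]
 comp [161.25280899 183.1741573 ] 178 162.1690543395196 [620.18685807 210.81064216 158.7778399 ]
 comp [130.29431438 194.85953177] 299 1039.6786004159078 [ 471.30102164  -10.02859289 1039.67860042]
side stand ((647.957763671875, 221.5464324951172), (134.56912231445312, 205.36578369140625), 21.35116958618164) 58.990255110230464
 comp [311.87421384  77.88679245] 159 150.0729207416701 [720.6004572  216.24260135 147.17182082]
 comp [243.87257618  77.78947368] 361 683.541677897553 [ 326.99898466 -603.24513655  683.5416779 ]
 comp [263.71385542  87.41566265] 332 160.71625332859415 [618.13828781 207.96485402 157.65045416]
 comp [285.08092486 109.31213873] 173 683.541677897553 [ 326.99898466 -603.24513655  683.5416779 ]
top books ((622.8701171875, -164.45022583007812), (110.4368667602539, 153.64144897460938), 72.2519760131836) 44.401885837034
 page ((624.3866577148438, -164.9071044921875), (110.43694305419922, 150.50314331054688), 72.19876861572266) 4004
 clamp [nan nan nan] 0
 tin [385.61439431  -8.60134133  49.58098482] 645
side books ((622.1548461914062, -165.98843383789062), (113.58041381835938, 152.49722290039062), 72.7848892211914) 44.32592076964186
 page ((623.1032104492188, -165.71270751953125), (112.56605529785156, 150.78134155273438), 72.74703979492188) 5187
 clamp [ 557.64219406 -145.6785567    50.7859064 ] 349
 tin [383.80747088 -11.5694013   49.37958308] 720<stdin>:20: RuntimeWarning: Mean of empty slice.
  ret = um.true_divide(
```

View pics/crop.png

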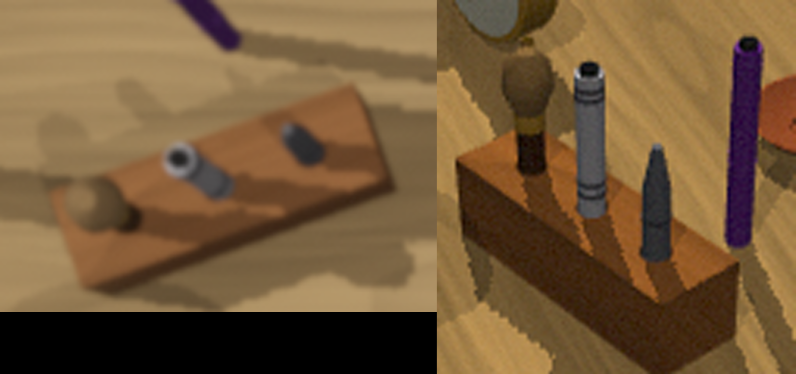

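The crop shows the torch as the middle item, with a flat tail and black button, at about top (157,181) and side (264,72). The drive only turns the tool about the vertical. So I will get the lean by pivoting the torch in the pads against the well rim, towards the pen.

Run:
```python
from h import *
from scipy.spatial.transform import Rotation as Ro
T=dict(np.load("top0.npz"));S=dict(np.load("side0.npz"))
print("tail",tri(ray(T,157,181),ray(S,264,72.4)),onz(T,157,181,160),onz(S,264,72.4,160))
for n,g,box in(("top",T,(100,140,240,230)),("side",S,(215,90,320,170))):
    P=cloud(g);x0,y0,x1,y1=box;m=np.zeros((420,560),bool);m[y0:y1,x0:x1]=1
    hsv=cv2.cvtColor(g["img"],cv2.COLOR_RGB2HSV)
    m&=(abs(P[...,2]-60)<4)
    m=cv2.morphologyEx(m.astype(np.uint8),cv2.MORPH_OPEN,np.ones((3,3)))
    k,l,st,c=cv2.connectedComponentsWithStats(m);i=1+st[1:,4].argmax()
    print(n,cv2.minAreaRect(P[l==i][:,:2].astype(np.float32)))
    # torch side points -> axis
    tm=(P[...,2]>75)&(P[...,2]<150)&(np.hypot(P[...,0]-628,P[...,1]-213)<22)
    for lo in(75,100,125):
        q=P[tm&(P[...,2]>=lo)&(P[...,2]<lo+25)];print("  ",lo,q.mean(0).round(1),len(q))
```

```text
tail [619.97979677 211.47211534 155.37614906] [618.71035322 210.44830485 160.        ] [617.92245837 204.26328163 160.        ]
top ((620.0405883789062, 211.63890075683594), (64.66490173339844, 200.70126342773438), 19.72802734375)
   75 [617.  205.7  88.2] 36
   100 [616.4 206.3 113.4] 36
   125 [616.5 205.6 139. ] 41
side ((617.3368530273438, 210.0673828125), (68.34646606445312, 204.8337860107422), 19.991559982299805)
   75 [616.3 203.7  87.8] 100
   100 [616.9 204.  112.4] 100
   125 [616.5 204.4 137.1] 119
```

>>> drive_tool --motion '[0.93,-0.99,0,0,0.93,-0.99,0,0,0.93,-0.99,0,0,0.93,-0.99,0,0,0.93,-0.99,0,0,0.93,-0.99,0,0,0.93,-0.99,0,0,0.93,-0.99,0,0,0.93,-0.99,0,0,0.93,-0.99,0,0]' --jaw 0.2

```text
time_s: 1.1
eef_pos: [349.3, -337.7, 231.1]
tcp_rot: [0.989, 0.15, -0.0, -0.0]
wrist_force: [1.0, 0.0, -0.5]
finger_gap: 51.2
grasp_force: 0.0
```

>>> drive_tool --motion '[0.93,-0.99,0,0,0.93,-0.99,0,0,0.93,-0.99,0,0,0.93,-0.99,0,0,0.93,-0.99,0,0,0.93,-0.99,0,0,0.93,-0.99,0,0,0.93,-0.99,0,0,0.93,-0.99,0,0,0.93,-0.99,0,0]'

```text
time_s: 2.1
eef_pos: [497.8, -32.2, 231.1]
tcp_rot: [0.989, 0.15, -0.0, -0.0]
wrist_force: [0.3, -0.7, -0.0]
finger_gap: 50.8
grasp_force: 0.0
```

>>> drive_tool --motion '[0.93,-0.99,0,0,0.93,-0.99,0,0,0.93,-0.99,0,0,0.93,-0.99,0,0,0.93,-0.99,0,0,0.93,-0.99,0,0,0.93,-0.99,0,0,0.93,-0.99,0,0]'

```text
time_s: 2.9
eef_pos: [616.5, 212.1, 230.9]
tcp_rot: [0.989, 0.15, -0.0, 0.0]
wrist_force: [0.0, 0.6, 1.0]
finger_gap: 51.5
grasp_force: 0.0
```

>>> drive_tool --motion '[0,0,0,-1,0,0,0,-1,0,0,0,-1,0,0,0,-1,0,0,0,-1,0,0,0,-1,0,0,0,-1,0,0,0,-1,0,0,0,-1,0,0,0,-1]'

```text
time_s: 3.9
eef_pos: [616.1, 210.7, 230.9]
tcp_rot: [0.729, 0.684, -0.0, -0.0]
wrist_force: [0.1, 1.1, 1.0]
finger_gap: 51.2
grasp_force: 0.0
```

>>> drive_tool --motion '[0,0,0,-1,0,0,0,-1,0,0,0,-1,0,0,0,-0.45,0,0,0,0,0,0,0,0]'

```text
time_s: 4.5
eef_pos: [616.2, 210.6, 231.0]
tcp_rot: [0.576, 0.817, -0.0, -0.0]
wrist_force: [-0.2, -0.0, 0.6]
finger_gap: 51.1
grasp_force: 0.0
```

```bash
cat >> h.py <<'E'
from scipy.spatial.transform import Rotation as Ro
def tool():
    from cell import readout
    s=readout.state();R=Ro.from_quat(s["tcp_rot"]).as_matrix();p=np.array(s["eef_pos"])
    print("t",s["time_s"],"tcp",p.round(1),"yaw x",np.degrees(np.arctan2(R[1,0],R[0,0])).round(2),"gap",s["finger_gap"],"gf",s["grasp_force"],"wf",np.round(s["wrist_force"],1),"q",np.round(s["joint_positions"],2))
    return s,R,p
E
python3 - <<'E'
from h import *
s,R,p=tool();print(R.T@(np.array([619,210.5,121.5])-p)/25)
E
```

```text
t 4.5 tcp [616.2 210.6 231. ] yaw x 109.66 gap 51.07570929915206 gf 0.0 wf [-0.2 -0.   0.6] q [ 0.29  0.06  1.5  -0.    1.58 -0.05]
[-0.04339912  0.1066343   4.381681  ]
```

>>> drive_tool --motion '[-0.04,0.1,0.9,0,0,0,0.9,0,0,0,0.9,0,0,0,0.9,0,0,0,0.78,0,0,0,0,0,0,0,0,0]'

```text
time_s: 5.2
eef_pos: [619.0, 210.6, 122.3]
tcp_rot: [0.576, 0.818, -0.0, -0.0]
wrist_force: [-0.7, 0.2, 0.6]
finger_gap: 51.2
grasp_force: 0.0
```

>>> drive_tool --motion '[0,0,0,0,0,0,0,0,0,0,0,0,0,0,0,0,0,0,0,0,0,0,0,0,0,0,0,0]' --jaw -1 --grip_force 25

```text
time_s: 5.9
eef_pos: [619.5, 210.8, 123.1]
tcp_rot: [0.575, 0.818, 0.001, 0.001]
wrist_force: [-0.0, 0.2, 6.6]
finger_gap: 17.3
grasp_force: 24.9
```

Run:
```python
from h import *
tool()
```

```text
t 5.9 tcp [619.5 210.8 123.1] yaw x 109.76 gap 17.337614318450708 gf 24.919061064720154 wf [-0.   0.2  6.6] q [ 0.29  0.12  1.62  0.    1.41 -0.06]
```

>>> drive_tool --motion '[0,0,-0.3,0,0,0,-0.5,0,0,0,-0.5,0,0,0,-0.47,0,0,0,0,0,0,0,0,0]'

```text
time_s: 6.5
eef_pos: [618.9, 210.6, 166.3]
tcp_rot: [0.575, 0.818, 0.0, 0.0]
wrist_force: [1.0, 1.0, 0.1]
finger_gap: 17.2
grasp_force: 24.7
```

Run:
```python
from h import *
from cell import get_image
tool()
g=get_image("side");cv2.imwrite("pics/lift.png",cv2.resize(g["img"][20:180,180:360],None,fx=3,fy=3,interpolation=2)[:,:,::-1])
```

```text
t 6.5 tcp [618.9 210.6 166.3] yaw x 109.77 gap 17.236839130426375 gf 24.68150407075882 wf [1.  1.  0.1] q [ 0.29  0.09  1.57  0.    1.48 -0.06]
```

View pics/lift.png

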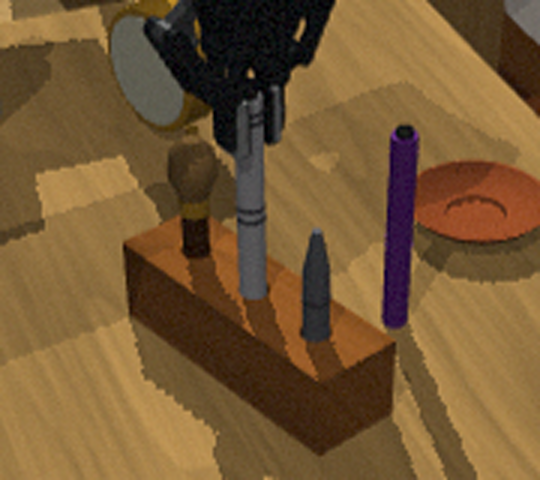

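The torch has come up with the gripper and its foot is still just inside the well rim (crop 254,295). Next I tilt it against the rim.

>>> drive_tool --motion '[-0.22,0,0,0,-0.22,0,0,0,-0.22,0,0.01,0,-0.22,0,0.02,0,-0.22,0,0.03,0,0,0,0,0]' --grip_force 20

```text
time_s: 7.15
eef_pos: [628.4, 183.9, 164.3]
tcp_rot: [0.576, 0.818, -0.0, -0.0]
wrist_force: [1.2, 3.1, -1.0]
finger_gap: 17.3
grasp_force: 24.9
```

Run:
```python
from h import *
from cell import get_image
tool()
g=get_image("side");cv2.imwrite("pics/tilt1.png",cv2.resize(g["img"][20:180,180:360],None,fx=3,fy=3,interpolation=2)[:,:,::-1])
```

```text
t 7.15 tcp [628.4 183.9 164.3] yaw x 109.72 gap 17.300325636890754 gf 24.857355058193207 wf [ 1.2  3.1 -1. ] q [ 0.25  0.1   1.57 -0.    1.47 -0.1 ]
```

View pics/tilt1.png

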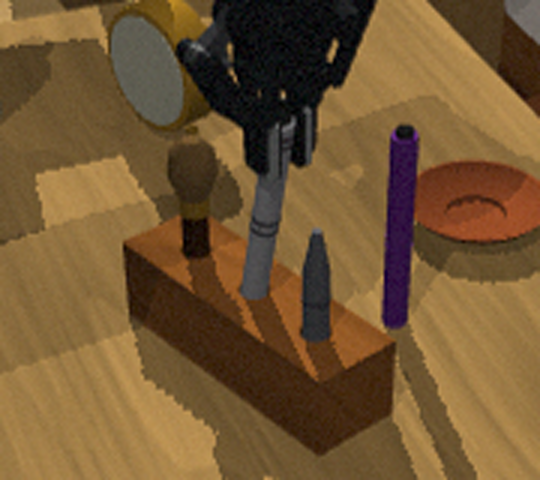

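It is pivoting as planned: the foot is held at the rim (256,295) and the torch leans towards the pen. I continue.

>>> drive_tool --motion '[-0.22,0,0.03,0,-0.22,0,0.04,0,-0.22,0,0.05,0,-0.22,0,0.06,0,-0.22,0,0.07,0,0,0,0,0]'

```text
time_s: 7.8
eef_pos: [637.7, 158.0, 158.0]
tcp_rot: [0.576, 0.818, -0.0, -0.0]
wrist_force: [0.5, 1.9, -0.6]
finger_gap: 17.1
grasp_force: 24.6
```

Run:
```python
from h import *
from cell import get_image
tool()
for n in("side","top"):
    g=get_image(n);np.savez(n+"1.npz",**g)
    if n=="side":cv2.imwrite("pics/tilt2.png",cv2.resize(g["img"][20:180,180:360],None,fx=3,fy=3,interpolation=2)[:,:,::-1])
```

```text
t 7.8 tcp [637.7 158.  158. ] yaw x 109.73 gap 17.07899159061573 gf 24.57247406244278 wf [ 0.5  1.9 -0.6] q [ 0.2   0.11  1.57 -0.    1.46 -0.14]
```

View pics/tilt2.png

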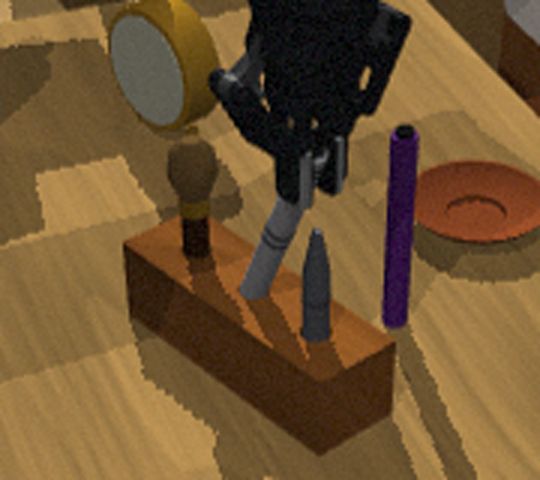

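The torch leans towards the pen with its foot still at the rim (250,293). Next I measure the tilt from the depth.

```bash
cat >> h.py <<'E'
def axis(g,org,dirn,s0,s1,rad=16):
    # points near a guessed axis, low saturation; bin along axis; line through bin means of the visible side
    P=cloud(g);q=P.reshape(-1,3);d=np.array(dirn)/np.linalg.norm(dirn);hs=cv2.cvtColor(g["img"],cv2.COLOR_RGB2HSV).reshape(-1,3)
    for _ in range(3):
        r=q-org;s=r@d;e=np.linalg.norm(r-np.outer(s,d),axis=1)
        m=(s>s0)&(s<s1)&(e<rad)&(hs[:,1]<90)&(hs[:,2]>50)
        p=q[m];b=np.array([np.median(p[(s[m]>=a)&(s[m]<a+6)],0) for a in np.arange(s0,s1-5,6) if ((s[m]>=a)&(s[m]<a+6)).sum()>6])
        c=b.mean(0);v=np.linalg.svd(b-c)[2][0];v*=np.sign(v@d)
        o=org+d*((c-org)@d); d=v; org=c-v*((c-org)@v)
        o,dd=ray(g,276,210); 
        look=c-o;look/=np.linalg.norm(look);n=look-v*(look@v);n/=np.linalg.norm(n);org=org+n*7.5
    return org,d,m.sum(),len(b)
E
python3 - <<'E'
from h import *
t=np.array([.339,-.941,0]);w=np.array([619.3,211,0])
C=w+[0,0,60]+1.8*t+[0,0,3.8]
d0=np.sin(.44)*t+np.array([0,0,np.cos(.44)])
for n in("side","top"):
    g=dict(np.load(n+"1.npz"))
    try:
        o,d,k,b=axis(g,C,d0,8,85);print(n,o.round(1),d.round(3),k,b,"tilt t",np.degrees(np.arctan2(d@t,d[2])),"side",np.degrees(np.arctan2(d@[.941,.339,0],d[2])))
    except Exception as e:print(n,e)
E
```

```text
side [617.7 207.4  63.3] [ 0.136 -0.383  0.914] 220 12 tilt t 24.00349854398993 side -0.10789698519704713
top [621.1 208.1  63.2] [ 0.121 -0.331  0.936] 102 10 tilt t 20.649187773655864 side 0.06750819713739656
```

>>> drive_tool --motion '[0,0,0,0,0,0,0,0,0,0,0,0,0,0,-0.3,0,0,0,-0.6,0,0,0,-0.9,0,0,0,-0.9,0,0,0,-0.9,0,0,0,-0.5,0,0,0,-0.3,0]' --grip_force 60

```text
time_s: 8.9
eef_pos: [637.7, 158.8, 270.3]
tcp_rot: [0.575, 0.818, 0.001, 0.001]
wrist_force: [0.8, 0.5, -1.3]
finger_gap: 16.2
grasp_force: 58.7
```

>>> drive_tool --motion '[-0.3,-0.25,0,0,-0.75,-0.6,0,0,-0.96,-0.8,0,0,-0.96,-0.8,0,0,-0.96,-0.8,0,0,-0.96,-0.8,0,0,-0.96,-0.8,0,0,-0.96,-0.8,0,0,-0.96,-0.8,0,0,-0.9,-0.7,0,0]'

```text
time_s: 9.9
eef_pos: [541.3, -107.2, 267.1]
tcp_rot: [0.575, 0.818, -0.0, -0.001]
wrist_force: [0.8, -0.1, -0.0]
finger_gap: 16.5
grasp_force: 58.7
```

>>> drive_tool --motion '[-0.6,-0.5,0,0,-0.33,-0.2,0,0,0,0,0,0.5,0,0,0,1,0,0,0,1,0,0,0,1,0,0,0,1,0,0,0,1,0,0,0,1,0,0,0,1]'

```text
time_s: 10.9
eef_pos: [533.9, -133.1, 267.4]
tcp_rot: [0.875, 0.484, -0.0, -0.0]
wrist_force: [0.8, -0.5, -0.3]
finger_gap: 16.5
grasp_force: 58.7
```

>>> drive_tool --motion '[0,0,0,1,0,0,0,1,0,0,0,1,0,0,0,1,0,0,0,1,0,0,0,1,0,0,0,1,0,0,0,1,0,0,0,1,0,0,0,0.8]'

```text
time_s: 11.9
eef_pos: [533.8, -133.1, 267.4]
tcp_rot: [0.997, -0.082, -0.001, -0.0]
wrist_force: [0.4, 0.3, -0.2]
finger_gap: 16.6
grasp_force: 58.7
```

>>> drive_tool --motion '[0,0,0,0.8,0,0,0,0.5,0,0,0,0,0,0,0,0]'

```text
time_s: 12.3
eef_pos: [533.9, -133.2, 267.8]
tcp_rot: [0.988, -0.156, -0.0, -0.0]
wrist_force: [1.0, 0.7, -0.3]
finger_gap: 16.4
grasp_force: 58.7
```

Run:
```python
from h import *
from cell import get_image
s,R,p=tool()
im=[]
for n in("side","top"):
    g=get_image(n);np.savez(n+"2.npz",**g);im.append(g["img"][:,:,::-1])
h=np.hstack([im[0][100:360,240:480],im[1][100:360,250:490]]);cv2.imwrite("pics/fin.png",cv2.resize(h,None,fx=1.65,fy=1.65,interpolation=2))
```

```text
t 12.3 tcp [ 533.9 -133.2  267.8] yaw x -17.99 gap 16.442291901323788 gf 58.654165863990784 wf [ 1.   0.7 -0.3] q [-0.29 -0.16  1.66  0.    1.65  1.59]
```

View pics/fin.png

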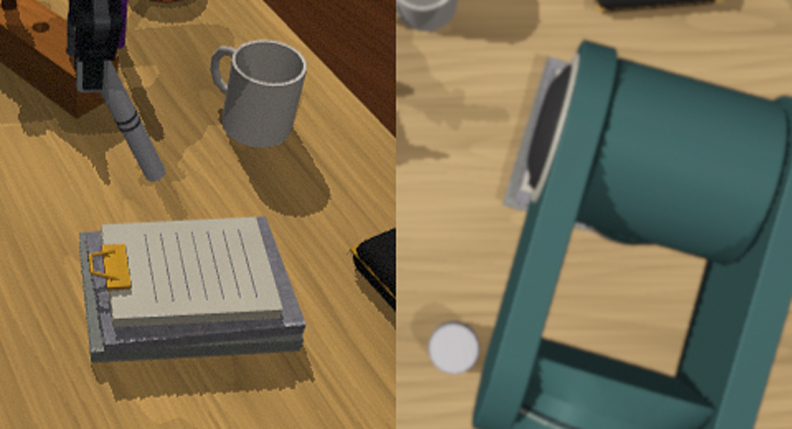

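The torch leans with its lens down at crop (152,175), tail back over the clamp side, clear above the page. The arm hides it from the top camera, so I measure it from the side depth.

```bash
cat > m.py <<'E'
from h import *
M=np.array([623.6,-165.2,45.]);yb=np.radians(-17.5);bx=np.array([np.cos(yb),np.sin(yb),0]);by=np.array([-np.sin(yb),np.cos(yb),0])
def meas(g,p,R):
    gp=p-18.7*R[:,2]; d0=-np.sin(.436)*bx+np.array([0,0,np.cos(.436)]);L0=gp-131.8*d0
    o,d,k,b=axis(g,L0,d0,4,90)
    a=np.degrees(np.arctan2(-d@bx,d[2]));sd=np.degrees(np.arctan2(d@by,d[2]))
    # lens: lowest extent of the torch along its axis, cloud
    q=cloud(g).reshape(-1,3);r=q-o;s=r@d;e=np.linalg.norm(r-np.outer(s,d),axis=1);m=(e<11)&(s>-40)&(s<60)
    # lens end: last s with pixels, plus image check
    smin=np.percentile(s[m],1);L=o+d*smin
    print("axis",d.round(3),"lean",a.round(2),"sideways",sd.round(2),"n",k,b,"lens",L.round(1),"model lens",L0.round(1),"grasp-axis dist",np.linalg.norm(np.cross(gp-o,d)).round(1),"s of gp",((gp-L)@d).round(1))
    print("lens px",np.round(proj(g,L),1), np.round(proj(g,L0),1))
    return L,d
E
python3 - <<'E'
from m import *
g=dict(np.load("side2.npz"));s,R,p=tool();L,d=meas(g,p,R)
spot=L-100*d;print("spot-M",(spot-M).round(1))
# silhouette check in image: gray torch mask edges per row
hs=cv2.cvtColor(g["img"],cv2.COLOR_RGB2HSV)
D=g["depth"];u0,v0=proj(g,L+40*d)
P=cloud(g);m=(P[...,2]>120)&(P[...,2]<240);k,l,st,c=cv2.connectedComponentsWithStats(m.astype(np.uint8));i=l[int(v0),int(u0)]
ys,xs=np.where(l==i);print("bottom px",ys.max(),xs[ys==ys.max()],"comp",st[i])
pts=[]
for v in range(ys.max()-50,ys.max()-6,2):
    x=xs[ys==v];pts.append(((x.min()+x.max())/2,v,x.max()-x.min()+1))
pts=np.array(pts);f=np.polyfit(pts[:,1],pts[:,0],1);print("mid line slope",f, "width",pts[:,2].round(0))
a,b=proj(g,L),proj(g,L+80*d);print("proj slope",(a[0]-b[0])/(a[1]-b[1]), a)
E
```

```text
t 12.4 tcp [ 533.9 -133.3  268. ] yaw x -18.02 gap 16.630124128841448 gf 58.653168082237244 wf [ 0.3  0.4 -1.5] q [-0.29 -0.16  1.66  0.    1.65  1.59]
axis [-0.378  0.122  0.918] lean 23.39 sideways 0.2 n 620 14 lens [ 586.  -152.3  166.3] model lens [ 587.  -150.1  167.3] grasp-axis dist 3.6 s of gp 132.6
lens px [333.8 204.3] [333.8 202.5]
spot-M [ 0.2  0.7 29.5]
bottom px 209 [330 331 332 333 334 335] comp [307 165  33  45 617]Traceback (most recent call last):
  File "<stdin>", line 11, in <module>
    return umr_minimum(a, axis, None, out, keepdims, initial, where)
ValueError: zero-size array to reduction operation minimum which has no identity
```

Run:
```python
from m import *
g=dict(np.load("side2.npz"));s,R,p=tool()
P=cloud(g);m=(P[...,2]>120)&(P[...,2]<240);m[:, :300]=0
k,l,st,c=cv2.connectedComponentsWithStats(m.astype(np.uint8))
i=l[190,327];ys,xs=np.where(l==i);pts=[]
for v in range(ys.min(),ys.max()-10):
    x=xs[ys==v]
    if len(x):pts.append(((x.min()+x.max())/2,v,x.max()-x.min()+1))
pts=np.array(pts);w=np.median(pts[:,2]);q=pts[abs(pts[:,2]-w)<=2];f=np.polyfit(q[:,1],q[:,0],1)
print(len(q),w,f,np.abs(np.polyval(f,q[:,1])-q[:,0]).max())
o,r1=ray(g,np.polyval(f,170),170);_,r2=ray(g,np.polyval(f,205),205)
n=np.cross(r1,r2)
for yn in(R[:,1],):
    d=np.cross(n,yn);d/=np.linalg.norm(d);d*=np.sign(d[2]);print(d.round(3),"lean",np.degrees(np.arctan2(-d@R[:,0],d[2])))
# distance of grasp point to silhouette plane; lens bottom in that plane
n/=np.linalg.norm(n);gp=p-18.7*R[:,2];print("gp off plane",(gp-o)@n)
```

```text
t 12.4 tcp [ 533.9 -133.3  268. ] yaw x -18.02 gap 16.630124128841448 gf 58.653168082237244 wf [ 0.3  0.4 -1.5] q [-0.29 -0.16  1.66  0.    1.65  1.59]
31 15.0 [  0.52298387 226.79395161] 0.4080645161291159
[-0.38   0.124  0.917] lean 23.549543970116822
gp off plane 2.047464564384764
```

>>> drive_tool --motion '[0,0,0.2,0,0,0,0.3,0,0,0,0.35,0,0,0,0.2,0,0,0,0.12,0,0,0,0,0,0,0,0,0,0,0,0,0]'

```text
time_s: 13.2
eef_pos: [534.1, -133.4, 239.4]
tcp_rot: [0.988, -0.157, 0.0, 0.0]
wrist_force: [0.6, 0.8, -1.8]
finger_gap: 16.5
grasp_force: 58.7
```

Run:
```python
from m import *
from cell import get_image
g=get_image("side");s,R,p=tool();L,d=meas(g,p,R)
print("spot-M",(L-100*d-M).round(1),"qvel",np.abs(s["qvel"]).max())
cv2.imwrite("pics/end.png",g["img"][:,:,::-1])
```

```text
t 13.25 tcp [ 534.1 -133.5  239.4] yaw x -18.12 gap 16.460807238414418 gf 58.651748299598694 wf [ 0.4  0.3 -0.3] q [-0.29 -0.16  1.7   0.    1.6   1.6 ]
axis [-0.373  0.126  0.919] lean 23.19 sideways 0.48 n 578 14 lens [ 586.1 -152.7  137.6] model lens [ 587.2 -150.2  138.7] grasp-axis dist 3.8 s of gp 132.6
lens px [332.4 219. ] [332.4 217. ]
spot-M [-0.2 -0.1  0.7] qvel 0.0015067812817856272
```

View pics/end.png

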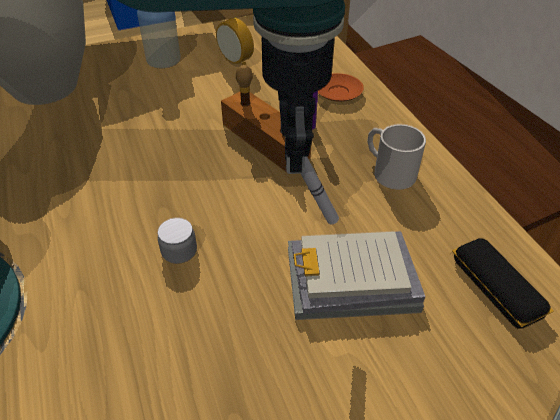

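The torch is held with its lens at (333,220), aimed at the page centre at about (357,265). Brush, tin, books and decoy have not moved. The pose is within tolerance and still, so I hand in.

```bash
python3 -c "
from cell import ctrl
print(ctrl.hand_in())"
```

```text
the job is handed in; nothing more can be done
None
```

I handed the job in at about 13 s: the torch is held still over the notebook, lens down, with its beam point measured within about 1 mm of the page middle and a lean of about 23.5° (target 25°) back over the clamped edge; the pen was behind the gripper in the last picture, so I did not re-check it.

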